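# Hang the enamelled plaque on the slope stand and hold the gloss meter flush on it

## Robot

A 7-joint arm with a two-finger parallel gripper is mounted at the origin on a cart in front of the work surface, level with it; the furniture and walls round the work are solid. World frame = base frame: x ahead of the robot, y to its left, z up, the work surface at z = 0. Lengths are in m, angles in rad, forces in N, time in s.
With the tool pointing down it reaches from about 0.375 to 0.925 m from the base axis. Payload 3.1 kg.
Tool frame: the origin (TCP) lies on the centre line of the jaws, within the pads' length; the fingertips stand 25 mm ahead of it and the grasp point (between the pads) lies 6 mm ahead of it; z points along the fingers, y is the line along which they close (so a half turn about z gives the same grasp; the last joint's range is limited). The gripper opens to 85 mm and grips with 20 to 120 N. Pads are 22 mm wide; open, the fingers measure 114 mm over their backs; the gripper's body (76 mm by 85 mm) begins 54 mm behind the grasp point. The pads swing forward as they close: fully open they stand 13 mm farther back than shut.
Start: joints at [-1.285, 0.383, 0.044, 1.598, -0.018, 1.161, -0.05], TCP at [0.243, 0.603, 0.256] pointing down, gripper open.
Joint ranges: [-2.61, 2.61], [-0.41, 2.15], [-1.48, 1.57], [0, 2.5], [-1.57, 4.71], [0.05, 1.97], [-2.85, 2.85]. Speed limits (rad/s): [2.79, 2.79, 3.14, 3.14, 3.14, 3.14, 3.14].

## Interface

Orientations are given as a unit quaternion [x, y, z, w].
In Python, from bench import sense, cams, manip gives the robot as it stands.
- The arm moves only by the tool jog_arm, never from a script. Its argument "plan" is a list of rows, each an object with "xyz": the shift along the world's x, y, z in m, a list of three; "twist": the turn about the world's z in rad. In form: [{"xyz": [tx, ty, tz], "twist": twist}, ...]. A call has exactly 5 rows; each row shifts and turns the commanded pose from where the row before left it; what a row does not reach is not made up. A row lasts 1/8 s, in which the tool goes at most 62.5 mm and 10.7 degrees, less where a joint would pass 70% of its speed; a pose out of reach is approached as far as the arm can. A call is refused whole if a number of a shift passes 0.0625 or a number of a turn 0.188, either way. A call with a gripper value outside its range is refused whole. "gripper" is the finger opening in m, from 0 to 0.0854, set as the call begins (left out, the last holds). The fingers move at their own pace and stop on an object; the grip force is fixed at half the most. Time passes only in rows, so rows that do not move let the fingers close, or fill a call up. It gives the time, the measured TCP pose, the force, the opening and the grip force at its end, in the units of the state.
- sense(): the state, without advancing time (a new reading comes with each control period).
- cams.get_image(name): name is "side" or "top" or "wrist"; returns (picture, depth): 480x640x3 uint8, blue, green, red; 480x640 float32, m along the optical axis (not along the pixel's ray), 0 where there is no reading.
- cams.calibration(name): a dict with "fx", "fy", "cx", "cy" (pixels), "k1" (the pictures are not rectified: a ray, as slopes to the right and down, at radius r is drawn at 1 + k1 r^2 times it, then the intrinsics apply), "R" (3x3) and "t" (3): a world point X has camera coordinates R X + t; the wrist camera has in their place "tool_from_camera" (4x4, takes a point from camera to tool coordinates, whose origin is the TCP and whose axes are the flange's). Camera axes: x right, y down, z forward; pixel columns grow to the right and rows downward; lengths in m; the calibration is good to about 2 mm. A picture is of the moment at which its call begins: read the wrist's pose just before it. calibration takes no time and is no camera call.
- manip.hand_in(): hands the job in; it is judged then, once.
The state is a dict: "time": time; "joints": joint angles; "qvel": joint speeds; "joint_efforts": joint torques, N m; "eef_pos": TCP position; "ee_rot": TCP orientation; "wrist_force": force on the tool from outside, world axes, zero at the start; "ft_torque": the same for the moment, N m; "grip_width": finger opening in m; "finger_force": force on a finger pad.
Only numpy, scipy, OpenCV 4.12 (cv2) and the standard library are available. Lean on these libraries where they do the work, as an engineer would, in place of code of your own. Each camera call takes 0.05 s, during which the arm holds its last target. There are 200 camera calls.

## Task

Take a gloss reading of the enamelled plaque: lift it off its trivet, hang it by its bow on the hook of the slope stand, enamel up and flat on the sloping bed, and let go of it. Then pick up the gloss meter, tilt it to the slope and set its foot flush on the middle of the hung plaque, its long side running up the slope; finish there, still gripping the meter and pressing it on with a light, steady push. Do not shift the bed from its set slope or disturb the dish, the stone and the pot near by.

Things in the scene. Friction and masses are not known exactly. Their poses are not given: they have to be found in the camera images.
- plaque: enamelled copper plate 100 (x) x 62 (y) x 5 mm (z) with a wire bow at one end, about 0.15 kg, loose on the trivet. Origin: centre of its underside; z out of the blue enamel face; x along its length towards the bow. Grip it across its 62 mm width at the middle, fingertips below its edges
- plaque_bow (a point): centre of the bow's opening, 63 mm from the plaque's origin along x, 2.5 mm up; axes as the plaque. The bow is a stiff flat loop of 4 mm wire in the plane of the plate; opening 26 mm along x (plate edge x = 50 to end bar x = 76 mm) and 30 mm along y (22 mm at the end bar: cut corners)
- trivet: firing trivet bent from dark steel strip, fixed to the bench: a bridge 84 x 40 mm, top 30 mm high, 112 mm long over its feet; the plaque rests on it and overhangs 11 mm on both long sides. Origin: centre of its footprint; x along its length
- stand: slope stand: grey base 170 (x) x 96 (y) x 12 mm, fixed to the bench, carrying the tilting bed, an aluminium bar 44 mm wide and 154 mm long that is hinged at the robot's end, 36 mm up, and clamped at a slope of 0.40 to 0.58 rad (differs each time; stays there, its clamp slips above 6 N m). Origin: centre of the base's underside
- bed_seat (a point): on the bed's face, where the middle of the plaque's underside lies once the plaque hangs. z: square out of the face; x: straight up the slope; y: level, across. The face is smooth (friction 0.2, the plaque slides down it), 44 mm wide, narrower than the plaque, so that fingers can pass beside it; it runs from 68 mm below this point to 86 mm above it
- hook_root (a point): root of the hook on the bed's face, 73 mm up the slope from bed_seat, same axes. The hook is a 6 mm round bar: square to the face for 9 mm, then bent up the slope, its tip 11 mm up the slope and 21 mm off the face. Hung, the bow's end bar bears on the upper side of the hook, the bow's centre 10 mm down the slope from it
- meter: pocket gloss meter, grey case 80 (x) x 34 (y) x 54 mm (z), about 0.18 kg, loose, standing on its flat foot. Origin: centre of the foot's underside; z up; the display slopes to its low -x end. Flat sides 32 mm apart: grip across y, 36 mm above the foot at x = 5 mm. It reads with the foot flat under more than its own weight: push 5 to 15 N
- enamel_dish_6: small white dish with green enamel, 66 mm across, 28 mm high, standing on the bench nearest the robot; leave it alone. Origin: centre of its underside
- oil_stone: dark grey oil stone, 40 x 90 x 25 mm, lying on the bench; leave it alone. Origin: centre of its underside
- pot_1: small pot with a tan lid, 49 mm across, 46 mm high, behind the work at the right; leave it alone. Origin: centre of its underside
Not all that is in view belongs to the job. There is more than one size of the plaque; the job needs the larger.

How it is judged:
By the outcome, as a careful person would: the job done as asked, in the order asked, and still so for the second after the job is handed in, while the arm keeps its last pose, push and grip.
It also fails if it takes over 56 s, if anything falls off the work surface, if the arm or the gripper's body presses on something with over 40 N, if the wrist force passes 120 N, or if a joint passes its speed limit or range.

## Working session

There is one attempt and no reset: what is moved stays moved. The work goes in short steps, Python scripts to look and compute and a tool call to move; the robot and the scene stay as the last step left them, time stands still between calls to the robot, and variables do not carry over. Pictures are saved under pics/ and viewed, at most 11 in all, crops included, and the job is handed in when it is done.

Besides the shell and the picture viewer there is one more tool, called after "Emit:" by a JSON object that holds its "fn" and its "kwargs", one argument or row to a line. jog_arm: Moves the arm, as the interface text tells. Its arguments: {"type":"object","properties":{"plan":{"type":"array"},"gripper":{"type":"number"}},"required":["plan"]}

```bash
ls; mkdir -p pics
cat > h.py <<'E'
import numpy as np, cv2
from bench import sense, cams, manip
from scipy.spatial.transform import Rotation as Ro
def cal(n,s=None):
    c=cams.calibration(n)
    if n=='wrist':
        T=np.eye(4);T[:3,:3]=Ro.from_quat(s['ee_rot']).as_matrix();T[:3,3]=s['eef_pos']
        M=T@np.array(c['tool_from_camera']);R=M[:3,:3].T;t=-R@M[:3,3]
    else: R=np.array(c['R']);t=np.array(c['t'])
    return c,R,t
def slopes(c,uv):
    p=(np.atleast_2d(uv).astype(float)-[c['cx'],c['cy']])/[c['fx'],c['fy']];q=p.copy()
    for _ in range(20): q=p/(1+c['k1']*(q**2).sum(1,keepdims=True))
    return q
def ray(C,uv):
    c,R,t=C;q=slopes(c,uv);return -R.T@t,np.c_[q,np.ones(len(q))]@R
def onz(C,uv,z):
    o,d=ray(C,uv);return o+d*((z-o[2])/d[:,2])[:,None]
def withdepth(C,uv,dep):
    o,d=ray(C,uv);uv=np.atleast_2d(uv).astype(int);return o+d*dep[uv[:,1],uv[:,0]][:,None]
def proj(C,X):
    c,R,t=C;p=np.atleast_2d(X)@R.T+t;q=p[:,:2]/p[:,2:];q=q*(1+c['k1']*(q**2).sum(1,keepdims=True));return q*[c['fx'],c['fy']]+[c['cx'],c['cy']]
def snap(n,tag):
    s=sense();im,d=cams.get_image(n);cv2.imwrite(f'pics/{tag}.png',im);np.savez(f'{tag}.npz',d=d,im=im,p=s['eef_pos'],q=s['ee_rot']);return s,im,d
def load(n,tag):
    z=np.load(f'{tag}.npz');return cal(n,dict(eef_pos=z['p'],ee_rot=z['q'])),z['im'],z['d']
E
python3 - <<'E'
from h import *
for n in('top','side'): snap(n,n+'0'); c=cams.calibration(n);R=np.array(c['R']);print(n,(-R.T@c['t']).round(3),R[2].round(2))
s=sense();print({k:np.round(v,3) for k,v in s.items()})
print(np.round(cams.calibration('wrist')['tool_from_camera'],3))
E
```

```text
pics
top [0.406 0.005 0.897] [ 0.17  0.02 -0.99]
side [ 0.005 -0.898  0.714] [ 0.43  0.74 -0.52]
{'time': np.float64(0.1), 'joints': array([-1.285,  0.384,  0.044,  1.599, -0.018,  1.161, -0.05 ]), 'qvel': array([ 0.   , -0.003, -0.002, -0.003, -0.002,  0.001, -0.001]), 'joint_efforts': array([ 3.0000e-03, -4.3473e+01,  1.0290e+00, -2.5046e+01,  1.1000e-02,
        5.0000e-03, -0.0000e+00]), 'eef_pos': array([0.243, 0.602, 0.255]), 'ee_rot': array([ 0.191,  0.982, -0.001, -0.   ]), 'wrist_force': array([-0.506, -0.012, -0.09 ]), 'ft_torque': array([ 0.007,  0.013, -0.026]), 'finger_force': np.float64(0.0), 'grip_width': np.float64(0.085)}
[[ 0.001 -0.945 -0.326  0.083]
 [ 1.     0.     0.001 -0.001]
 [-0.001 -0.326  0.945 -0.117]
 [ 0.     0.     0.     1.   ]]
```

View pics/top0.png

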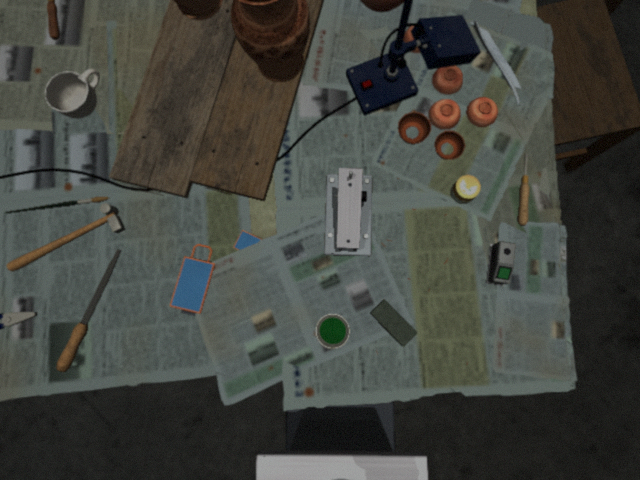

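View pics/side0.png

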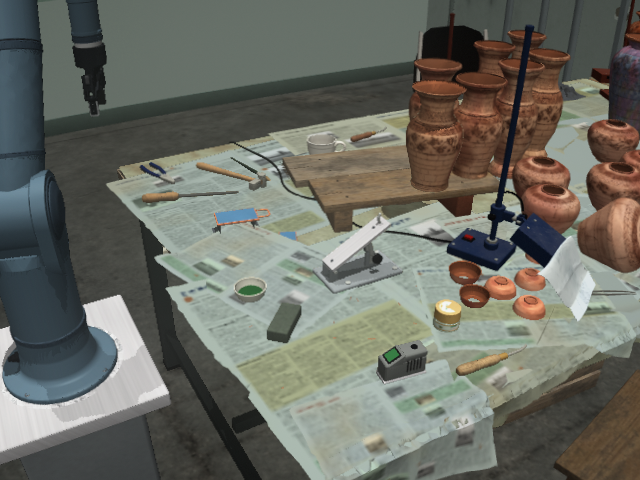

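Run:
```python
from h import *
C,im,d=load('top','top0')
g=np.mgrid[0:480,0:640];uv=np.c_[g[1].ravel(),g[0].ravel()]
P=withdepth(C,uv,d).reshape(480,640,3)
hsv=cv2.cvtColor(im,cv2.COLOR_BGR2HSV)
print('bench z',np.median(P[330:360,420:480,2]), 'depth ok',(d>0).mean())
m=cv2.inRange(hsv,(98,110,60),(118,255,255))
cs,_=cv2.findContours(m,0,2)
for c in sorted(cs,key=cv2.contourArea)[-3:]:
    X=onz(C,c[:,0,:],0.035)[:,:2];r=cv2.minAreaRect((X*1000).astype(np.float32));print('blue',r, c[:,0].mean(0))
    mm=np.zeros_like(m);cv2.drawContours(mm,[c],-1,1,-1);print(np.median(P[mm>0],0))
# objects by height
for nm,(u0,v0,u1,v1),zl,zh in [('bed',(322,160,376,262),.03,.2),('meter',(485,232,522,292),.012,.1),('dish',(310,305,355,355),.012,.1),('stone',(365,292,422,350),.012,.1),('pot',(450,170,485,205),.02,.1),('board',(110,0,330,200),.03,.3),('lamp',(345,0,480,115),.015,.6)]:
    s=P[v0:v1,u0:u1].reshape(-1,3);k=(s[:,2]>zl)&(s[:,2]<zh);q=s[k];print(nm,len(q),q.min(0).round(3),q.max(0).round(3),np.median(q,0).round(3),[np.round(v,1) for v in cv2.minAreaRect((q[:,:2]*1000).astype(np.float32))])
# bed plane: bright pixels
s=P[160:262,322:376].reshape(-1,3);
k=(s[:,2]>.035)&(s[:,2]<.14);q=s[k]
for _ in range(6):
    A=np.c_[q[:,:2],np.ones(len(q))];co=np.linalg.lstsq(A,q[:,2],rcond=None)[0];r=q[:,2]-A@co;q=q[abs(r)<max(.003,1.5*r.std())]
n=np.r_[-co[:2],1];n/=np.linalg.norm(n);print('plane',co,r.std(),len(q),'slope',np.arccos(n[2]),'yaw upslope',np.arctan2(co[1],co[0]));print(q.min(0),q.max(0),cv2.minAreaRect((q[:,:2]*1000).astype(np.float32)))
x=Ro.from_quat(sense()['ee_rot']).as_matrix();print(x.round(2))
sub=np.hstack([cv2.resize(im[155:265,310:390],None,fx=5,fy=5,interpolation=2)[:550],cv2.resize(im[155:265,470:540],None,fx=5,fy=5)[:550,:350]]);cv2.imwrite('pics/c1.png',sub)
```

```text
bench z 0.002368033612924536 depth ok 0.9959733072916667
blue ((545.858154296875, 182.85647583007812), (34.9302864074707, 31.768463134765625), 65.179931640625) [245.76086957 240.2826087 ]
[0.55458349 0.19296868 0.00400317]
blue ((464.7182922363281, 286.8096618652344), (52.1249885559082, 90.2746353149414), 76.77059936523438) [191.63636364 284.4025974 ]
[0.46330545 0.28661478 0.035677  ]
bed 1944 [ 0.533 -0.051  0.031] [0.672 0.01  0.134] [ 0.607 -0.017  0.082] [array([602.2, -20.4]), array([ 60.7, 139.1]), np.float64(89.6)]
meter 953 [ 0.467 -0.331  0.012] [ 0.546 -0.289  0.06 ] [ 0.506 -0.305  0.051] [array([ 506.9, -310.4]), array([32.4, 78.1]), np.float64(80.6)]
dish 768 [ 0.333 -0.017  0.012] [0.408 0.051 0.032] [0.376 0.016 0.015] [array([375. ,  21.3]), array([64.5, 78.1]), np.float64(21.8)]
stone 987 [ 0.349 -0.144  0.013] [ 0.437 -0.058  0.029] [ 0.393 -0.101  0.025] [array([ 393. , -101.5]), array([88.8, 38.8]), np.float64(44.4)]
pot 610 [ 0.63  -0.274  0.02 ] [ 0.679 -0.224  0.051] [ 0.652 -0.247  0.046] [array([ 654.7, -249.1]), array([48.9, 49.3]), np.float64(59.6)]
board 30127 [0.621 0.034 0.062] [1.044 0.439 0.3  ] [0.826 0.239 0.086] [array([847.1, 228.5]), array([321.1, 476.7]), np.float64(75.8)]
lamp 8071 [ 0.813 -0.29   0.015] [ 1.065 -0.013  0.258] [ 0.903 -0.148  0.053] [array([ 934. , -157.1]), array([282.9, 241.5]), np.float64(84.1)]
plane [ 0.53123992 -0.01581097 -0.23889424] 0.0013495673256602766 1729 slope 0.48850952868422004 yaw upslope -0.029753615173141346
[ 0.53400794 -0.0401544   0.04256387] [0.67102207 0.0058537  0.11863751] ((602.7626953125, -16.642562866210938), (43.91938018798828, 136.64817810058594), 88.38150787353516)
[[-0.93  0.37 -0.  ]
 [ 0.37  0.93 -0.  ]
 [-0.   -0.   -1.  ]]
```

View pics/c1.png

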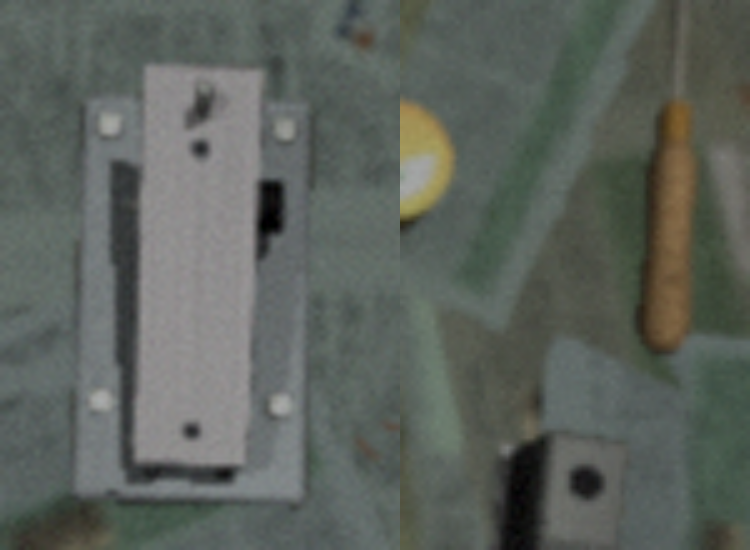

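Emit:
{"fn": "jog_arm", "kwargs": {
  "plan": [
    {"xyz":[0.015,-0.021,0],"twist":0.015},
    {"xyz":[0.025,-0.036,-0.01],"twist":0.015},
    {"xyz":[0.025,-0.036,-0.01],"twist":0.015},
    {"xyz":[0.025,-0.036,-0.01],"twist":0.015},
    {"xyz":[0.025,-0.036,-0.01],"twist":0.015}
  ],
  "gripper": 0.0854
}}

```text
time: 0.72
eef_pos: [0.3588, 0.4361, 0.2155]
ee_rot: [0.153, 0.988, -0.0, -0.0]
wrist_force: [0.2, 0.7, -0.4]
grip_width: 0.085
finger_force: 0.0
```

Emit:
{"fn": "jog_arm", "kwargs": {
  "plan": [
    {"xyz":[0.025,-0.036,-0.01],"twist":0.015},
    {"xyz":[0.025,-0.036,-0.01],"twist":0.015},
    {"xyz":[0.025,-0.036,-0.015],"twist":0.015},
    {"xyz":[0.025,-0.036,-0.02],"twist":0.015},
    {"xyz":[0.007,-0.006,0],"twist":0.013}
  ]
}}

```text
time: 1.35
eef_pos: [0.4659, 0.2824, 0.1591]
ee_rot: [0.121, 0.993, -0.003, -0.001]
wrist_force: [-0.8, -0.5, 0.2]
grip_width: 0.085
finger_force: 0.0
```

```bash
cat > blue.py <<'E'
from h import *
import sys
def blue(C,im,z):
    hsv=cv2.cvtColor(im,cv2.COLOR_BGR2HSV);m=cv2.inRange(hsv,(98,110,40),(118,255,255))
    c=max(cv2.findContours(m,0,2)[0],key=cv2.contourArea);X=onz(C,c[:,0,:],z)[:,:2]
    return cv2.minAreaRect((X*1000).astype(np.float32)),c[:,0].mean(0)
if __name__=='__main__':
    s,im,d=snap('wrist',sys.argv[1]);C=cal('wrist',s)
    print(s['time'],s['eef_pos'],Ro.from_quat(s['ee_rot']).as_matrix()[:2,:2]);print(blue(C,im,.035))
    x,y=map(int,blue(C,im,.035)[1]);print(withdepth(C,[[x,y]],d))
E
python3 blue.py w1
```

```text
1.35 [0.46592902 0.28237788 0.15909205] [[-0.97082303  0.23977563]
 [ 0.23978928  0.97081252]]
(((465.27783203125, 286.85418701171875), (55.19337463378906, 93.3259048461914), 76.56156921386719), array([339.33333333, 215.02564103]))
[[0.45515345 0.29565949 0.0354595 ]]
```

View pics/w1.png

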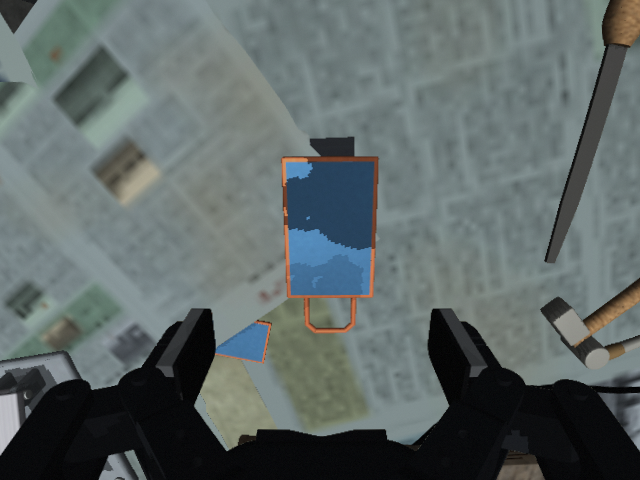

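Emit:
{"fn": "jog_arm", "kwargs": {
  "plan": [
    {"xyz":[-0.001,0.0045,-0.02],"twist":0.007},
    {"xyz":[0,0,-0.03],"twist":0},
    {"xyz":[0,0,-0.03],"twist":0},
    {"xyz":[0,0,-0.025],"twist":0},
    {"xyz":[0,0,0],"twist":0}
  ]
}}

```text
time: 2.02
eef_pos: [0.4618, 0.2933, 0.0547]
ee_rot: [0.113, 0.994, -0.001, -0.002]
wrist_force: [-1.6, -0.1, -0.3]
grip_width: 0.0852
finger_force: 0.0
```

Emit:
{"fn": "jog_arm", "kwargs": {
  "plan": [
    {"xyz":[0,0,-0.02],"twist":0},
    {"xyz":[0,0,0],"twist":0},
    {"xyz":[0,0,0],"twist":0},
    {"xyz":[0,0,0],"twist":0},
    {"xyz":[0,0,0],"twist":0}
  ]
}}

```text
time: 2.65
eef_pos: [0.4648, 0.2926, 0.037]
ee_rot: [0.114, 0.993, 0.0, 0.0]
wrist_force: [-0.4, -0.8, 0.4]
grip_width: 0.0855
finger_force: 0.0
```

Emit:
{"fn": "jog_arm", "kwargs": {
  "plan": [
    {"xyz":[0,-0.0055,-0.004],"twist":-0.005},
    {"xyz":[0,0,0],"twist":0},
    {"xyz":[0,0,0],"twist":0},
    {"xyz":[0,0,0],"twist":0},
    {"xyz":[0,0,0],"twist":0}
  ]
}}

```text
time: 3.28
eef_pos: [0.4644, 0.2869, 0.0323]
ee_rot: [0.116, 0.993, 0.0, 0.0]
wrist_force: [0.3, 0.2, 0.4]
grip_width: 0.0851
finger_force: 0.0
```

Emit:
{"fn": "jog_arm", "kwargs": {
  "plan": [
    {"xyz":[0,0,0],"twist":0},
    {"xyz":[0,0,0],"twist":0},
    {"xyz":[0,0,0],"twist":0},
    {"xyz":[0,0,0],"twist":0},
    {"xyz":[0,0,0],"twist":0}
  ],
  "gripper": 0.055
}}

```text
time: 3.9
eef_pos: [0.4647, 0.287, 0.0328]
ee_rot: [0.117, 0.993, 0.0, 0.0]
wrist_force: [-2.0, -1.0, 5.4]
grip_width: 0.0608
finger_force: 64.3
```

Emit:
{"fn": "jog_arm", "kwargs": {
  "plan": [
    {"xyz":[0,0,0.015],"twist":0},
    {"xyz":[0,0,0.03],"twist":0},
    {"xyz":[0,0,0.04],"twist":0},
    {"xyz":[0,0,0.04],"twist":0},
    {"xyz":[0,0,0.03],"twist":0}
  ]
}}

```text
time: 4.53
eef_pos: [0.4644, 0.2864, 0.1891]
ee_rot: [0.117, 0.993, 0.0, 0.0]
wrist_force: [-0.1, 1.1, -0.2]
grip_width: 0.0607
finger_force: 65.4
```

Emit:
{"fn": "jog_arm", "kwargs": {
  "plan": [
    {"xyz":[0.006,-0.0135,0.005],"twist":0.02},
    {"xyz":[0.012,-0.025,0.005],"twist":0.02},
    {"xyz":[0.014,-0.035,0],"twist":0.02},
    {"xyz":[0.014,-0.035,0],"twist":0.02},
    {"xyz":[0.014,-0.035,0],"twist":0.02}
  ]
}}

```text
time: 5.15
eef_pos: [0.524, 0.1417, 0.1971]
ee_rot: [0.067, 0.998, -0.0, -0.0]
wrist_force: [-0.1, 0.1, -2.5]
grip_width: 0.0603
finger_force: 65.4
```

Emit:
{"fn": "jog_arm", "kwargs": {
  "plan": [
    {"xyz":[0.014,-0.035,0],"twist":0.02},
    {"xyz":[0.014,-0.035,0],"twist":0.02},
    {"xyz":[0.014,-0.035,0],"twist":0.02},
    {"xyz":[0.015,-0.035,0],"twist":0.022},
    {"xyz":[0.012,-0.02,0],"twist":0.022}
  ]
}}

```text
time: 5.78
eef_pos: [0.5929, -0.02, 0.1971]
ee_rot: [0.016, 1.0, -0.001, -0.001]
wrist_force: [0.4, 0.3, -2.0]
grip_width: 0.0605
finger_force: 65.4
```

Emit:
{"fn": "jog_arm", "kwargs": {
  "plan": [
    {"xyz":[0,0,0],"twist":0},
    {"xyz":[0,0,0],"twist":0},
    {"xyz":[0,0,0],"twist":0},
    {"xyz":[0,0,0],"twist":0},
    {"xyz":[0,0,0],"twist":0}
  ]
}}

```text
time: 6.4
eef_pos: [0.5932, -0.0161, 0.1973]
ee_rot: [0.014, 1.0, 0.0, -0.0]
wrist_force: [0.8, -0.1, -1.5]
grip_width: 0.0604
finger_force: 65.4
```

Run:
```python
from h import *
s,im,d=snap('side','s2'); s,iw,dw=snap('wrist','w2')
print(s['time'],s['eef_pos'],s['ee_rot'],s['grip_width'],s['wrist_force'])
C=cal('side');u=proj(C,[.6,-.02,.13])[0].astype(int);print(u)
a=cv2.resize(im[u[1]-75:u[1]+75,u[0]-75:u[0]+75],(400,400),interpolation=2)
cv2.imwrite('pics/c2.png',np.hstack([a,cv2.resize(iw,(400,300))[:,:].copy() if 0 else np.vstack([cv2.resize(iw,(400,300)),np.zeros((100,400,3),np.uint8)])]))
```

```text
6.45 [ 0.59329466 -0.01631412  0.19734516] [1.45454854e-02 9.99894206e-01 7.42827205e-05 2.10866954e-05] 0.0603730544144636 [ 0.33014039  0.02035583 -1.74459969]
[356 220]
```

View pics/c2.png

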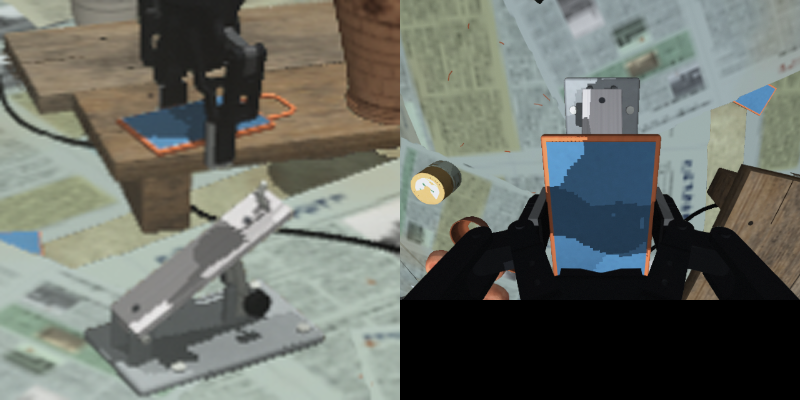

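Run:
```python
from h import *
C,im,d=load('top','top0')
print('tip',onz(C,[[351.4,172],[350,175]],.1335),'root-ish',onz(C,[[349.5,178]],.11))
for X in ([.6593,-.0183,.1335],[.6594,-.0183,.110],[.5949,-.0164,.0755]): print(proj(C,X)-[310,155])
print('depth near hook');
W,iw,dw=load('wrist','w2')
hsv=cv2.cvtColor(iw,cv2.COLOR_BGR2HSV);m=cv2.inRange(hsv,(98,110,40),(118,255,255))
c=max(cv2.findContours(m,0,2)[0],key=cv2.contourArea);k=np.array([c[:,0,0]-c[:,0,1],c[:,0,0]+c[:,0,1]])
pts=np.array([c[k[0].argmax(),0],c[k[1].argmin(),0]]);pts=np.r_[pts,[[330,250],[330,400]]];print(pts,withdepth(W,pts,dw).round(4))
```

```text
tip [[ 0.65731115 -0.02004522  0.1335    ]
 [ 0.65176971 -0.0175226   0.1335    ]] root-ish [[ 0.65361489 -0.01725633  0.11      ]]
[[40.41335561 15.93138984]]
[[40.05257185 19.9589077 ]]
[[38.73880969 58.50520869]]
depth near hook
[[408 227]
 [234 227]
 [330 250]
 [330 400]] [[ 0.5475  0.0116  0.2005]
 [ 0.546  -0.0435  0.2005]
 [ 0.5554 -0.0132  0.1984]
 [ 0.6176 -0.0145  0.1985]]
```

Emit:
{"fn": "jog_arm", "kwargs": {
  "plan": [
    {"xyz":[0.001,0,-0.012],"twist":0},
    {"xyz":[0,0,-0.02],"twist":0},
    {"xyz":[0,0,-0.015],"twist":0},
    {"xyz":[0,0,-0.006],"twist":0},
    {"xyz":[0,0,0],"twist":0}
  ]
}}

```text
time: 7.12
eef_pos: [0.5938, -0.0169, 0.1433]
ee_rot: [0.015, 1.0, -0.0, -0.001]
wrist_force: [-0.3, 0.5, -2.1]
grip_width: 0.0604
finger_force: 65.4
```

Emit:
{"fn": "jog_arm", "kwargs": {
  "plan": [
    {"xyz":[0,0,-0.005],"twist":0},
    {"xyz":[0,0,-0.005],"twist":0},
    {"xyz":[0,0,-0.006],"twist":0},
    {"xyz":[0,0,-0.004],"twist":0},
    {"xyz":[0,0,0],"twist":0}
  ]
}}

```text
time: 7.75
eef_pos: [0.594, -0.0168, 0.1237]
ee_rot: [0.015, 1.0, -0.0, -0.001]
wrist_force: [0.2, -0.1, -2.5]
grip_width: 0.0605
finger_force: 65.4
```

Run:
```python
from h import *
s,im,d=snap('side','s3')
print(s['time'],s['eef_pos'],s['wrist_force'],s['ft_torque'])
a=cv2.resize(im[155:255,310:430],(720,600),interpolation=2);cv2.imwrite('pics/c3.png',a)
```

```text
7.75 [ 0.59396537 -0.01675848  0.12373047] [ 0.19597274 -0.09907896 -2.50534196] [ 0.01593515 -0.00067256 -0.02862884]
```

View pics/c3.png

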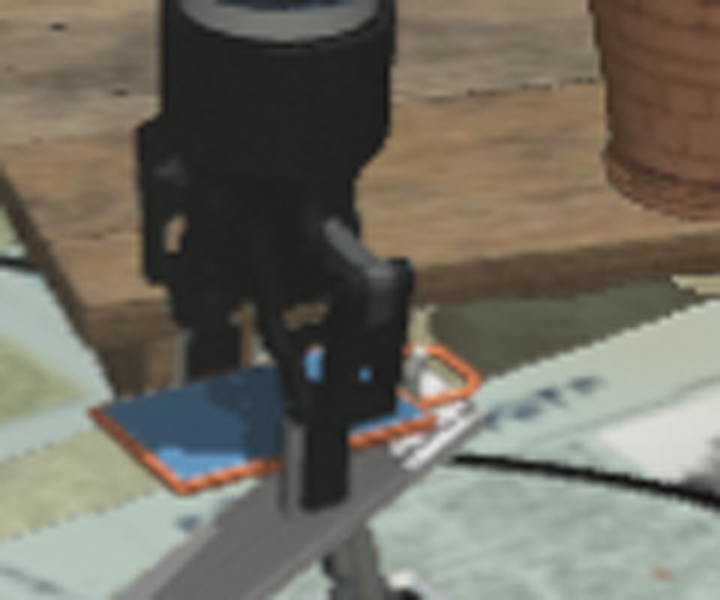

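Emit:
{"fn": "jog_arm", "kwargs": {
  "plan": [
    {"xyz":[0,0,-0.002],"twist":0},
    {"xyz":[0,0,-0.002],"twist":0},
    {"xyz":[0,0,-0.002],"twist":0},
    {"xyz":[0,0,-0.002],"twist":0},
    {"xyz":[0,0,0],"twist":0}
  ]
}}

```text
time: 8.43
eef_pos: [0.5948, -0.0168, 0.1166]
ee_rot: [0.015, 1.0, 0.0, 0.0]
wrist_force: [-1.0, 0.2, 1.1]
grip_width: 0.0601
finger_force: 65.6
```

Emit:
{"fn": "jog_arm", "kwargs": {
  "plan": [
    {"xyz":[0,0,-0.002],"twist":0},
    {"xyz":[0,0,-0.002],"twist":0},
    {"xyz":[0,0,-0.002],"twist":0},
    {"xyz":[0,0,-0.002],"twist":0},
    {"xyz":[0,0,0],"twist":0}
  ]
}}

```text
time: 9.05
eef_pos: [0.5954, -0.0169, 0.1089]
ee_rot: [0.015, 1.0, -0.0, 0.001]
wrist_force: [-1.1, -0.0, 5.6]
grip_width: 0.0602
finger_force: 66.4
```

Emit:
{"fn": "jog_arm", "kwargs": {
  "plan": [
    {"xyz":[0,0,-0.002],"twist":0},
    {"xyz":[0,0,-0.002],"twist":0},
    {"xyz":[0,0,-0.002],"twist":0},
    {"xyz":[0,0,-0.002],"twist":0},
    {"xyz":[0,0,0],"twist":0}
  ]
}}

```text
time: 9.68
eef_pos: [0.5954, -0.0168, 0.1007]
ee_rot: [0.015, 1.0, -0.0, 0.001]
wrist_force: [0.3, -1.0, 5.9]
grip_width: 0.0601
finger_force: 67.4
```

Run:
```python
from h import *
s,im,d=snap('side','s4');s,iw,dw=snap('wrist','w4')
print(s['time'],s['eef_pos'],s['wrist_force'],s['ft_torque'])
W=cal('wrist',s);pts=[[330,250],[330,330],[330,380],[300,250]];print(withdepth(W,pts,dw).round(4))
a=cv2.resize(im[155:255,310:430],(480,400),interpolation=2);cv2.imwrite('pics/c4.png',np.hstack([a,cv2.resize(iw[:,:],(320,400))]))
```

```text
9.725 [ 0.59537124 -0.01679386  0.10073878] [-0.24295684  0.13964504  5.50089755] [-0.01678383 -0.52218136 -0.02280573]
[[ 0.5603 -0.0136  0.0947]
 [ 0.588  -0.0143  0.1019]
 [ 0.6062 -0.0148  0.1065]
 [ 0.5599 -0.024   0.0949]]
```

View pics/c4.png

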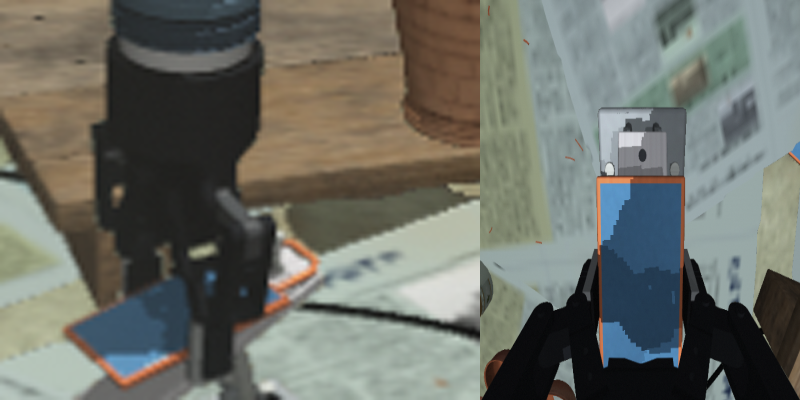

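Emit:
{"fn": "jog_arm", "kwargs": {
  "plan": [
    {"xyz":[0,0,-0.002],"twist":0},
    {"xyz":[0,0,-0.002],"twist":0},
    {"xyz":[0,0,-0.003],"twist":0},
    {"xyz":[0,0,-0.003],"twist":0},
    {"xyz":[0,0,0],"twist":0}
  ]
}}

```text
time: 10.4
eef_pos: [0.595, -0.0167, 0.0905]
ee_rot: [0.015, 1.0, -0.0, 0.001]
wrist_force: [-1.1, 0.7, 4.7]
grip_width: 0.0603
finger_force: 69.2
```

Emit:
{"fn": "jog_arm", "kwargs": {
  "plan": [
    {"xyz":[0,0,-0.002],"twist":0},
    {"xyz":[0,0,-0.002],"twist":0},
    {"xyz":[0,0,-0.002],"twist":0},
    {"xyz":[0,0,-0.001],"twist":0},
    {"xyz":[0,0,0],"twist":0}
  ]
}}

```text
time: 11.02
eef_pos: [0.5938, -0.0168, 0.083]
ee_rot: [0.015, 1.0, -0.0, -0.001]
wrist_force: [-1.7, -0.5, 4.4]
grip_width: 0.0604
finger_force: 70.8
```

Run:
```python
from h import *
s,iw,dw=snap('wrist','w5')
print(s['time'],s['eef_pos'],s['wrist_force'],s['ft_torque'])
W=cal('wrist',s);pts=[[330,250],[330,330],[330,380],[300,250]];print(withdepth(W,pts,dw).round(4))
```

```text
11.025 [ 0.59381781 -0.01677618  0.08295679] [-1.6545002  -0.533028    4.37189389] [ 0.01366169 -0.12320579 -0.02342349]
[[ 0.5609 -0.0135  0.0716]
 [ 0.5876 -0.0143  0.0825]
 [ 0.6031 -0.0148  0.0905]
 [ 0.5606 -0.0244  0.0715]]
```

Emit:
{"fn": "jog_arm", "kwargs": {
  "plan": [
    {"xyz":[0,0,-0.002],"twist":0},
    {"xyz":[0,0,-0.001],"twist":0},
    {"xyz":[0,0,0],"twist":0},
    {"xyz":[0,0,0],"twist":0},
    {"xyz":[0,0,0],"twist":0}
  ]
}}

```text
time: 11.7
eef_pos: [0.5943, -0.0168, 0.0804]
ee_rot: [0.015, 1.0, 0.0, -0.0]
wrist_force: [-2.0, 0.1, 4.8]
grip_width: 0.0605
finger_force: 71.5
```

Emit:
{"fn": "jog_arm", "kwargs": {
  "plan": [
    {"xyz":[0,0,0],"twist":0},
    {"xyz":[0,0,0],"twist":0},
    {"xyz":[0,0,0],"twist":0},
    {"xyz":[0,0,0],"twist":0},
    {"xyz":[0,0,0],"twist":0}
  ],
  "gripper": 0.0854
}}

```text
time: 12.32
eef_pos: [0.5943, -0.0168, 0.0802]
ee_rot: [0.015, 1.0, -0.0, -0.0]
wrist_force: [0.1, -0.0, 1.0]
grip_width: 0.0854
finger_force: 0.0
```

Run:
```python
from h import *
s,iw,dw=snap('wrist','w6')
print(s['time'],s['eef_pos'],s['wrist_force'],s['ft_torque'])
W=cal('wrist',s);pts=[[330,250],[330,330],[330,380],[300,250]];print(withdepth(W,pts,dw).round(4))
```

```text
12.325 [ 0.59430269 -0.01678097  0.08015381] [ 0.12065151 -0.00133921  0.96894994] [ 0.03404918  0.0089605  -0.02447278]
[[ 0.5627 -0.0135  0.0655]
 [ 0.5884 -0.0143  0.079 ]
 [ 0.6046 -0.0148  0.0866]
 [ 0.5621 -0.0246  0.0661]]
```

Emit:
{"fn": "jog_arm", "kwargs": {
  "plan": [
    {"xyz":[0,0,0.01],"twist":0},
    {"xyz":[0,0,0.03],"twist":0},
    {"xyz":[0,0,0.04],"twist":0},
    {"xyz":[0,0,0.04],"twist":0},
    {"xyz":[0,0,0.02],"twist":0}
  ]
}}

```text
time: 13.0
eef_pos: [0.596, -0.0171, 0.2241]
ee_rot: [0.015, 1.0, 0.0, 0.003]
wrist_force: [-0.9, 0.4, 0.9]
grip_width: 0.0852
finger_force: 0.0
```

Emit:
{"fn": "jog_arm", "kwargs": {
  "plan": [
    {"xyz":[-0.005,-0.015,0],"twist":-0.013},
    {"xyz":[-0.01,-0.033,0],"twist":-0.015},
    {"xyz":[-0.01,-0.035,0],"twist":-0.015},
    {"xyz":[-0.01,-0.035,0],"twist":-0.015},
    {"xyz":[-0.01,-0.035,0],"twist":-0.015}
  ]
}}

```text
time: 13.62
eef_pos: [0.5471, -0.172, 0.2188]
ee_rot: [0.053, 0.999, -0.0, -0.001]
wrist_force: [-0.1, -0.1, 0.1]
grip_width: 0.0854
finger_force: 0.0
```

Emit:
{"fn": "jog_arm", "kwargs": {
  "plan": [
    {"xyz":[-0.01,-0.035,0],"twist":-0.015},
    {"xyz":[-0.01,-0.035,0],"twist":-0.015},
    {"xyz":[-0.01,-0.035,-0.01],"twist":-0.015},
    {"xyz":[-0.01,-0.03,-0.01],"twist":-0.015},
    {"xyz":[0,-0.005,0],"twist":0}
  ]
}}

```text
time: 14.25
eef_pos: [0.505, -0.3132, 0.1983]
ee_rot: [0.085, 0.996, -0.0, -0.003]
wrist_force: [-0.1, 0.6, -0.7]
grip_width: 0.0852
finger_force: 0.0
```

Emit:
{"fn": "jog_arm", "kwargs": {
  "plan": [
    {"xyz":[0,0,0],"twist":0},
    {"xyz":[0,0,0],"twist":0},
    {"xyz":[0,0,0],"twist":0},
    {"xyz":[0,0,0],"twist":0},
    {"xyz":[0,0,0],"twist":0}
  ]
}}

```text
time: 14.88
eef_pos: [0.5096, -0.3094, 0.2004]
ee_rot: [0.081, 0.997, 0.0, 0.0]
wrist_force: [0.1, -0.4, 0.3]
grip_width: 0.0855
finger_force: 0.0
```

```bash
cat > an.py <<'E'
from h import *
from blue import blue
C=cal('top')
def hung(im,d):
    hsv=cv2.cvtColor(im,cv2.COLOR_BGR2HSV)
    m=cv2.inRange(hsv,(98,110,40),(118,255,255));m[:, :310]=0;m[:,390:]=0;m[:150]=0
    c=max(cv2.findContours(m,0,2)[0],key=cv2.contourArea);mm=np.zeros_like(m);cv2.drawContours(mm,[c],-1,1,-1)
    v,u=np.nonzero(cv2.erode(mm,np.ones((5,5))));q=withdepth(C,np.c_[u,v],d)
    A=np.c_[q[:,:2],np.ones(len(q))];co=np.linalg.lstsq(A,q[:,2],rcond=None)[0];print('plane',co,(q[:,2]-A@co).std())
    o,r=ray(C,c[:,0]);l=(co[2]+o[:2]@co[:2]-o[2])/(r[:,2]-r[:,:2]@co[:2]);X=o+r*l[:,None]
    R=cv2.minAreaRect((X[:,:2]*1000).astype(np.float32));print('blue plan rect',R,'z top',co@[R[0][0]/1e3,R[0][1]/1e3,1])
if __name__=='__main__':
    s,im,d=snap('top','t7');hung(im,d);s,iw,dw=snap('wrist','w7')
    print(s['time'],s['eef_pos'],s['ee_rot'],s['grip_width'])
    si,_=cams.get_image('side')
    cv2.imwrite('pics/c7.png',np.hstack([cv2.resize(si[155:275,300:430],(433,400),interpolation=2),cv2.resize(iw,(360,270)).repeat(1,0) if 0 else np.vstack([cv2.resize(iw,(360,270)),np.zeros((130,360,3),np.uint8)])]))
E
python3 an.py
```

```text
plane [-0.60856483  0.27597633  0.45028127] 0.04985757912294038
blue plan rect ((594.3434448242188, -20.011274337768555), (105.25203704833984, 55.18387222290039), 0.10365511476993561) z top 0.08306211514074091
14.925 [ 0.5095003  -0.30955138  0.20034433] [8.10701489e-02 9.96708397e-01 4.39377493e-06 4.19173730e-05] 0.08530748844502865
```

View pics/c7.png

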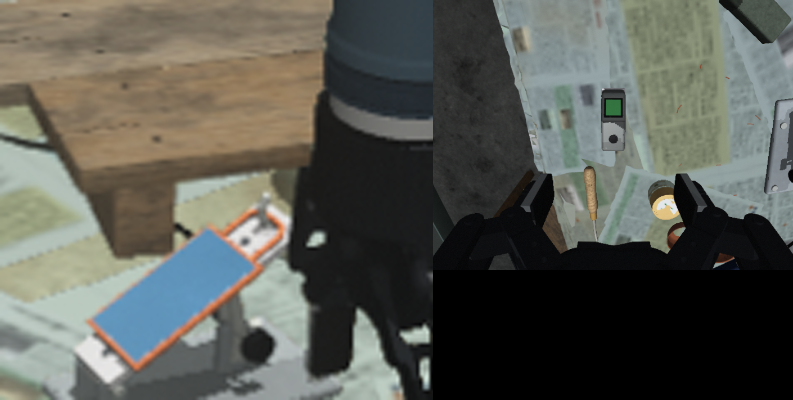

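Run:
```python
from h import *
W,im,d=load('wrist','w7')
g=np.mgrid[130:300:1,270:380:1];uv=np.c_[g[1].ravel(),g[0].ravel()]
P=withdepth(W,uv,d[:]);q=P[(P[:,2]>.02)&(P[:,2]<.07)]
def rr(q): return cv2.minAreaRect((q[:,:2]*1000).astype(np.float32))
print(len(q),rr(q),q.min(0),q.max(0))
t=P[(P[:,2]>.049)&(P[:,2]<.07)];print('top',rr(t),np.median(t[:,2]))
# green display centre
hsv=cv2.cvtColor(im,cv2.COLOR_BGR2HSV);m=cv2.inRange(hsv,(45,80,40),(85,255,255))[130:300,270:380]
v,u=np.nonzero(m);print('disp',withdepth(W,[[u.mean()+270,v.mean()+130]],d))
```

```text
4622 ((506.4154357910156, -310.09771728515625), (32.55940246582031, 77.48004913330078), 80.75184631347656) [ 0.46627971 -0.33173593  0.0200412 ] [ 0.54626826 -0.28906538  0.0568971 ]
top ((514.357421875, -311.6282043457031), (32.02839660644531, 61.34638595581055), 80.8514175415039) 0.053600794741716806
disp [[ 0.48607078 -0.30708612  0.05008382]]
```

Emit:
{"fn": "jog_arm", "kwargs": {
  "plan": [
    {"xyz":[0.002,-0.0015,-0.02],"twist":0},
    {"xyz":[0,0,-0.04],"twist":0},
    {"xyz":[0,0,-0.045],"twist":0},
    {"xyz":[0,0,-0.035],"twist":0},
    {"xyz":[0,0,-0.019],"twist":0}
  ]
}}

```text
time: 15.65
eef_pos: [0.5093, -0.3102, 0.0377]
ee_rot: [0.081, 0.997, 0.001, -0.002]
wrist_force: [0.2, -0.4, 0.3]
grip_width: 0.0853
finger_force: 0.0
```

Emit:
{"fn": "jog_arm", "kwargs": {
  "plan": [
    {"xyz":[0,0,0],"twist":0},
    {"xyz":[0,0,0],"twist":0},
    {"xyz":[0,0,0],"twist":0},
    {"xyz":[0,0,0],"twist":0},
    {"xyz":[0,0,0],"twist":0}
  ]
}}

```text
time: 16.27
eef_pos: [0.5118, -0.3114, 0.042]
ee_rot: [0.081, 0.997, -0.0, 0.001]
wrist_force: [0.2, 0.2, -0.5]
grip_width: 0.0856
finger_force: 0.0
```

Emit:
{"fn": "jog_arm", "kwargs": {
  "plan": [
    {"xyz":[0,0,0],"twist":0},
    {"xyz":[0,0,0],"twist":0},
    {"xyz":[0,0,0],"twist":0},
    {"xyz":[0,0,0],"twist":0},
    {"xyz":[0,0,0],"twist":0}
  ],
  "gripper": 0.025
}}

```text
time: 16.9
eef_pos: [0.5115, -0.3114, 0.0413]
ee_rot: [0.081, 0.997, -0.0, 0.0]
wrist_force: [1.4, -0.5, 0.4]
grip_width: 0.0311
finger_force: 60.3
```

Emit:
{"fn": "jog_arm", "kwargs": {
  "plan": [
    {"xyz":[0,0,0],"twist":0},
    {"xyz":[0,0,0],"twist":0},
    {"xyz":[0,0,0],"twist":0},
    {"xyz":[0,0,0],"twist":0},
    {"xyz":[0,0,0],"twist":0}
  ]
}}

```text
time: 17.52
eef_pos: [0.5115, -0.3115, 0.0414]
ee_rot: [0.081, 0.997, -0.0, 0.0]
wrist_force: [1.1, 0.1, 1.4]
grip_width: 0.0315
finger_force: 60.3
```

Emit:
{"fn": "jog_arm", "kwargs": {
  "plan": [
    {"xyz":[0,0,0.015],"twist":0},
    {"xyz":[0,0,0.035],"twist":0},
    {"xyz":[0,0,0.04],"twist":0},
    {"xyz":[0,0,0.04],"twist":0},
    {"xyz":[0,0,0.03],"twist":0}
  ]
}}

```text
time: 18.15
eef_pos: [0.5112, -0.3113, 0.2036]
ee_rot: [0.081, 0.997, 0.0, 0.001]
wrist_force: [0.8, 1.1, -1.7]
grip_width: 0.0313
finger_force: 60.0
```

Emit:
{"fn": "jog_arm", "kwargs": {
  "plan": [
    {"xyz":[0.004,0.015,0],"twist":0.011},
    {"xyz":[0.009,0.03,0],"twist":0.014},
    {"xyz":[0.009,0.035,0],"twist":0.014},
    {"xyz":[0.009,0.035,0],"twist":0.014},
    {"xyz":[0.009,0.035,0],"twist":0.014}
  ]
}}

```text
time: 18.77
eef_pos: [0.5501, -0.1581, 0.1992]
ee_rot: [0.047, 0.999, 0.001, -0.002]
wrist_force: [0.6, 0.1, -1.0]
grip_width: 0.0313
finger_force: 60.0
```

Emit:
{"fn": "jog_arm", "kwargs": {
  "plan": [
    {"xyz":[0.009,0.035,0],"twist":0.014},
    {"xyz":[0.009,0.035,0],"twist":0.014},
    {"xyz":[0.009,0.035,0],"twist":0.014},
    {"xyz":[0.009,0.03,0],"twist":0.014},
    {"xyz":[0.006,0.01,0],"twist":0.008}
  ]
}}

```text
time: 19.4
eef_pos: [0.5921, -0.0117, 0.1993]
ee_rot: [0.013, 1.0, 0.001, -0.002]
wrist_force: [-0.1, -0.6, -0.7]
grip_width: 0.0313
finger_force: 60.0
```

Emit:
{"fn": "jog_arm", "kwargs": {
  "plan": [
    {"xyz":[0,0,0],"twist":0},
    {"xyz":[0,0,0],"twist":0},
    {"xyz":[0,0,0],"twist":0},
    {"xyz":[0,0,0],"twist":0},
    {"xyz":[0,0,0],"twist":0}
  ]
}}

```text
time: 20.02
eef_pos: [0.5933, -0.0168, 0.2014]
ee_rot: [0.016, 1.0, -0.0, 0.0]
wrist_force: [-0.3, -0.0, -1.3]
grip_width: 0.0316
finger_force: 60.0
```

Run:
```python
from h import *
s=sense();print(s['time'],s['eef_pos'],s['ee_rot'],s['wrist_force'],s['ft_torque'])
s,im,d=snap('side','s8');s,iw,dw=snap('wrist','w8')
# hung plaque: blue in side view, depth
C=cal('side');hsv=cv2.cvtColor(im,cv2.COLOR_BGR2HSV);m=cv2.inRange(hsv,(98,110,40),(118,255,255))
g=np.mgrid[0:480,0:640];P=withdepth(C,np.c_[g[1].ravel(),g[0].ravel()],d)
k=(m.ravel()>0)&(P[:,0]>.53)&(P[:,0]<.68)&(abs(P[:,1])<.08)&(P[:,2]>.03)&(P[:,2]<.14);q=P[k]
for _ in range(5):
  A=np.c_[q[:,:2],np.ones(len(q))];co=np.linalg.lstsq(A,q[:,2],rcond=None)[0];r=q[:,2]-A@co;q=q[abs(r)<max(.002,2*r.std())]
R=cv2.minAreaRect((q[:,:2]*1000).astype(np.float32));print(len(q),co,r.std(),R,co@[R[0][0]/1e3,R[0][1]/1e3,1])
a=cv2.resize(im[130:250,310:430],(400,400),interpolation=2);cv2.imwrite('pics/c8.png',np.hstack([a,np.vstack([cv2.resize(iw,(400,300)),np.zeros((100,400,3),np.uint8)])]))
```

```text
20.025 [ 0.59329942 -0.01679131  0.20135614] [ 1.62928032e-02  9.99867263e-01 -2.46426270e-05  2.60116474e-05] [-0.30798983 -0.04838082 -1.29956227] [ 0.03518673 -0.02151077  0.00757596]
544 [ 0.53375393 -0.03083003 -0.23604433] 0.0013809563954528018 ((591.8524169921875, -15.50198745727539), (53.715911865234375, 80.22728729248047), 87.05138397216797) 0.08033714846729462
```

View pics/c8.png

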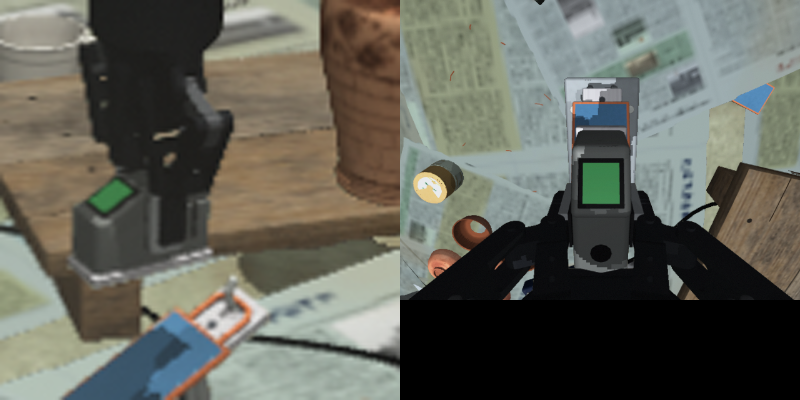

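Emit:
{"fn": "jog_arm", "kwargs": {
  "plan": [
    {"xyz":[0,0,-0.01],"twist":0},
    {"xyz":[0,0,-0.02],"twist":0},
    {"xyz":[0,0,-0.016],"twist":0},
    {"xyz":[0,0,-0.008],"twist":0},
    {"xyz":[0,0,0],"twist":0}
  ]
}}

```text
time: 20.75
eef_pos: [0.5925, -0.0163, 0.1459]
ee_rot: [0.016, 1.0, -0.0, -0.001]
wrist_force: [-0.5, 0.8, -0.7]
grip_width: 0.0314
finger_force: 59.9
```

Emit:
{"fn": "jog_arm", "kwargs": {
  "plan": [
    {"xyz":[0,0,0],"twist":0},
    {"xyz":[0,0,-0.002],"twist":0},
    {"xyz":[0,0,-0.002],"twist":0},
    {"xyz":[0,0,-0.002],"twist":0},
    {"xyz":[0,0,0],"twist":0}
  ]
}}

```text
time: 21.38
eef_pos: [0.5936, -0.0162, 0.1417]
ee_rot: [0.016, 1.0, 0.0, 0.0]
wrist_force: [-1.1, 0.1, 1.1]
grip_width: 0.0315
finger_force: 60.4
```

Emit:
{"fn": "jog_arm", "kwargs": {
  "plan": [
    {"xyz":[-0.001,0,-0.001],"twist":0},
    {"xyz":[-0.001,0,-0.001],"twist":0},
    {"xyz":[-0.001,0,-0.001],"twist":0},
    {"xyz":[-0.0005,0,-0.0005],"twist":0},
    {"xyz":[0,0,0],"twist":0}
  ]
}}

```text
time: 22.0
eef_pos: [0.5932, -0.0163, 0.141]
ee_rot: [0.016, 1.0, 0.0, 0.004]
wrist_force: [-1.4, 0.8, 9.6]
grip_width: 0.0315
finger_force: 61.1
```

Emit:
{"fn": "jog_arm", "kwargs": {
  "plan": [
    {"xyz":[-0.001,0,-0.001],"twist":0},
    {"xyz":[-0.001,0,-0.0015],"twist":0},
    {"xyz":[-0.001,0,-0.0015],"twist":0},
    {"xyz":[0,0,0],"twist":0},
    {"xyz":[0,0,0],"twist":0}
  ]
}}

```text
time: 22.62
eef_pos: [0.5929, -0.0163, 0.1405]
ee_rot: [0.016, 1.0, 0.001, 0.007]
wrist_force: [-3.3, -0.7, 20.2]
grip_width: 0.0315
finger_force: 62.8
```

Emit:
{"fn": "jog_arm", "kwargs": {
  "plan": [
    {"xyz":[0,0,-0.001],"twist":0},
    {"xyz":[-0.0005,0,-0.001],"twist":0},
    {"xyz":[0,0,-0.001],"twist":0},
    {"xyz":[0,0,0],"twist":0},
    {"xyz":[0,0,0],"twist":0}
  ]
}}

```text
time: 23.25
eef_pos: [0.5905, -0.0163, 0.1369]
ee_rot: [0.016, 1.0, 0.001, 0.004]
wrist_force: [-6.3, 0.9, 21.7]
grip_width: 0.0316
finger_force: 63.1
```

Run:
```python
from h import *
s=sense();print(s['time'],s['eef_pos'],s['ee_rot'],s['wrist_force'],s['ft_torque'])
```

```text
23.25 [ 0.59047544 -0.01632352  0.13688485] [1.60680777e-02 9.99860365e-01 9.59402865e-04 4.48852788e-03] [-6.33257553  0.89449838 21.68527135] [0.12961074 0.63029804 0.02506732]
```

Emit:
{"fn": "jog_arm", "kwargs": {
  "plan": [
    {"xyz":[-0.001,0,-0.001],"twist":0},
    {"xyz":[-0.001,0,-0.001],"twist":0},
    {"xyz":[-0.001,0,-0.001],"twist":0},
    {"xyz":[0,0,-0.001],"twist":0},
    {"xyz":[0,0,0],"twist":0}
  ]
}}

```text
time: 23.88
eef_pos: [0.587, -0.0162, 0.1315]
ee_rot: [0.016, 1.0, 0.001, 0.004]
wrist_force: [-4.7, 0.4, 16.3]
grip_width: 0.0314
finger_force: 62.5
```

Emit:
{"fn": "jog_arm", "kwargs": {
  "plan": [
    {"xyz":[-0.001,0,-0.001],"twist":0},
    {"xyz":[-0.001,0,-0.001],"twist":0},
    {"xyz":[-0.001,0,-0.001],"twist":0},
    {"xyz":[0,0,-0.001],"twist":0},
    {"xyz":[0,0,0],"twist":0}
  ]
}}

```text
time: 24.5
eef_pos: [0.5846, -0.0161, 0.1272]
ee_rot: [0.016, 1.0, 0.001, 0.005]
wrist_force: [-3.2, 1.4, 14.3]
grip_width: 0.0316
finger_force: 62.2
```

Emit:
{"fn": "jog_arm", "kwargs": {
  "plan": [
    {"xyz":[-0.001,0,-0.001],"twist":0},
    {"xyz":[-0.0005,0,-0.001],"twist":0},
    {"xyz":[-0.0005,0,-0.001],"twist":0},
    {"xyz":[0,0,-0.001],"twist":0},
    {"xyz":[0,0,0],"twist":0}
  ]
}}

```text
time: 25.12
eef_pos: [0.5827, -0.016, 0.123]
ee_rot: [0.016, 1.0, 0.001, 0.005]
wrist_force: [-1.1, 1.3, 12.9]
grip_width: 0.0317
finger_force: 62.1
```

```bash
cat > side.py <<'E'
from h import *
import sys
s=sense();print(s['time'],s['eef_pos'],s['ee_rot'],s['wrist_force'],s['ft_torque'])
s,im,d=snap('side',sys.argv[1])
a=cv2.resize(im[140:270,300:430],(600,600),interpolation=2);cv2.imwrite(f'pics/c{sys.argv[1]}.png',a)
E
python3 side.py s9
```

```text
25.125 [ 0.58270481 -0.01602983  0.12295904] [1.59052244e-02 9.99861513e-01 6.91495951e-04 4.84777829e-03] [-1.07674375  1.27591848 12.88451503] [ 0.10887575 -0.23067394  0.05851572]
```

View pics/cs9.png

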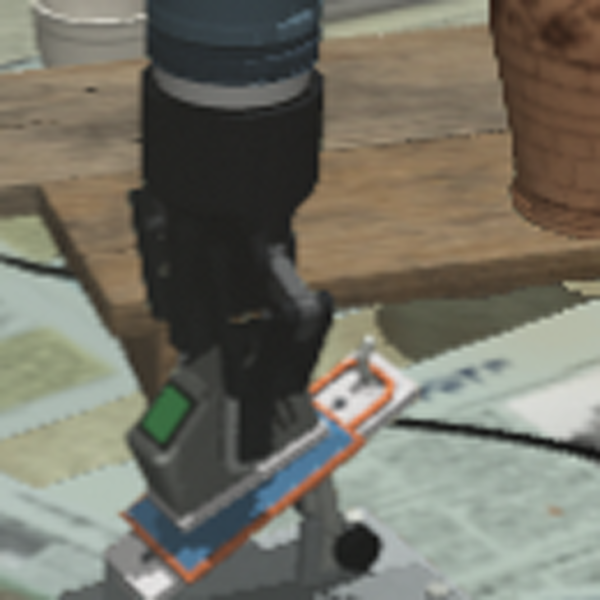

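Emit:
{"fn": "jog_arm", "kwargs": {
  "plan": [
    {"xyz":[-0.0005,0,-0.001],"twist":0},
    {"xyz":[-0.0005,0,-0.001],"twist":0},
    {"xyz":[0,0,0],"twist":0},
    {"xyz":[0,0,0],"twist":0},
    {"xyz":[0,0,0],"twist":0}
  ]
}}

```text
time: 25.8
eef_pos: [0.5819, -0.016, 0.121]
ee_rot: [0.016, 1.0, 0.001, 0.005]
wrist_force: [-1.6, 1.5, 12.3]
grip_width: 0.0311
finger_force: 62.1
```

Emit:
{"fn": "jog_arm", "kwargs": {
  "plan": [
    {"xyz":[-0.0005,0,-0.001],"twist":0},
    {"xyz":[0,0,-0.001],"twist":0},
    {"xyz":[0,0,0],"twist":0},
    {"xyz":[0,0,0],"twist":0},
    {"xyz":[0,0,0],"twist":0}
  ]
}}

```text
time: 26.42
eef_pos: [0.5812, -0.0159, 0.1187]
ee_rot: [0.016, 1.0, 0.001, 0.005]
wrist_force: [-0.9, 1.6, 11.2]
grip_width: 0.0316
finger_force: 62.0
```

```bash
cat > tilt.py <<'E'
from h import *
import sys
s,im,d=snap('side',sys.argv[1])
print(s['time'],s['eef_pos'],s['ee_rot'],s['wrist_force'],s['ft_torque'])
C=cal('side');hsv=cv2.cvtColor(im,cv2.COLOR_BGR2HSV)
g=np.mgrid[140:270,300:430];P=withdepth(C,np.c_[g[1].ravel(),g[0].ravel()],d).reshape(130,130,3)
# side face of the meter: points with y near -0.016-0.017
n=np.array([.5335,-.031,-1]);pl=P@n-.2360
k=(abs(P[...,1]+.0335)<.004)&(pl<.0)&(pl>-.045)&(P[...,0]>.53)&(P[...,0]<.65)&(hsv[140:270,300:430,1]<70)
h=-pl/1.134
print('face pts',k.sum())
# lowest face height over the plaque per bin along the slope
u=(P[...,0]-.5926)*.883+(P[...,2]-.0805)*.469
for a in np.arange(-.045,.045,.01):
    b=k&(u>=a)&(u<a+.01)
    if b.sum()>3: print(round(a+.005,3),b.sum(),np.percentile(h[b],[0,10,50,90]).round(4),np.median(P[...,1][b]).round(4))
E
python3 tilt.py s10
```

```text
26.425 [ 0.58117235 -0.01593851  0.11874051] [1.58653177e-02 9.99862416e-01 6.78948049e-04 4.79366860e-03] [-0.89597279  1.62103753 11.15040369] [ 0.22125089 -0.26374849 -0.01037967]
face pts 316
-0.04 16 [0.0021 0.0042 0.0125 0.0317] -0.0308
-0.03 43 [0.0016 0.0036 0.0192 0.0354] -0.031
-0.02 47 [0.0008 0.0039 0.0211 0.0365] -0.0307
-0.01 56 [0.     0.0042 0.022  0.0365] -0.032
0.0 17 [0.0018 0.0031 0.0065 0.0229] -0.0346
0.01 25 [0.0001 0.0032 0.007  0.0161] -0.0322
0.02 48 [0.0004 0.0024 0.0157 0.0271] -0.032
0.03 48 [0.0001 0.0025 0.013  0.0255] -0.0324
0.04 14 [0.0005 0.002  0.0077 0.0223] -0.032
```

Emit:
{"fn": "jog_arm", "kwargs": {
  "plan": [
    {"xyz":[-0.0005,0,-0.001],"twist":0},
    {"xyz":[0,0,-0.001],"twist":0},
    {"xyz":[0,0,0],"twist":0},
    {"xyz":[0,0,0],"twist":0},
    {"xyz":[0,0,0],"twist":0}
  ]
}}

```text
time: 27.1
eef_pos: [0.5809, -0.016, 0.1181]
ee_rot: [0.016, 1.0, 0.001, 0.005]
wrist_force: [-3.5, 0.2, 18.7]
grip_width: 0.0313
finger_force: 62.9
```

Emit:
{"fn": "jog_arm", "kwargs": {
  "plan": [
    {"xyz":[0,0,-0.001],"twist":0},
    {"xyz":[0,0,-0.001],"twist":0},
    {"xyz":[0,0,0],"twist":0},
    {"xyz":[0,0,0],"twist":0},
    {"xyz":[0,0,0],"twist":0}
  ]
}}

```text
time: 27.72
eef_pos: [0.581, -0.016, 0.118]
ee_rot: [0.016, 1.0, 0.001, 0.005]
wrist_force: [-7.4, 1.3, 29.4]
grip_width: 0.0316
finger_force: 64.1
```

```bash
python3 tilt.py s11
```

```text
27.725 [ 0.58097779 -0.01596658  0.11799381] [0.01587611 0.99986272 0.00135636 0.00454474] [-7.40317717  1.25482898 29.42520496] [0.19273734 1.19166616 0.09930217]
face pts 325
-0.04 18 [0.0012 0.0032 0.0162 0.035 ] -0.031
-0.03 48 [0.0007 0.0051 0.02   0.0348] -0.031
-0.02 55 [0.0003 0.0047 0.0187 0.0356] -0.0312
-0.01 56 [0.0001 0.0051 0.0217 0.0369] -0.0327
0.0 15 [0.0007 0.0013 0.0047 0.0119] -0.0318
0.01 23 [0.0004 0.0041 0.0076 0.0159] -0.0325
0.02 55 [0.0001 0.0031 0.014  0.0271] -0.0319
0.03 45 [0.0004 0.0041 0.0132 0.0248] -0.0323
0.04 10 [0.0015 0.0016 0.0061 0.0163] -0.0329
```

Emit:
{"fn": "jog_arm", "kwargs": {
  "plan": [
    {"xyz":[0,0,0.001],"twist":0},
    {"xyz":[0,0,0.001],"twist":0},
    {"xyz":[0,0,0.001],"twist":0},
    {"xyz":[0,0,0],"twist":0},
    {"xyz":[0,0,0],"twist":0}
  ]
}}

```text
time: 28.4
eef_pos: [0.5808, -0.0159, 0.118]
ee_rot: [0.016, 1.0, 0.001, 0.005]
wrist_force: [-1.5, 2.4, 13.4]
grip_width: 0.0316
finger_force: 62.1
```

Emit:
{"fn": "jog_arm", "kwargs": {
  "plan": [
    {"xyz":[0,0,0],"twist":0},
    {"xyz":[0,0,0],"twist":0},
    {"xyz":[0,0,0],"twist":0},
    {"xyz":[0,0,0],"twist":0},
    {"xyz":[0,0,0],"twist":0}
  ]
}}

```text
time: 29.02
eef_pos: [0.5808, -0.0159, 0.118]
ee_rot: [0.016, 1.0, 0.001, 0.005]
wrist_force: [-0.4, 0.8, 13.4]
grip_width: 0.0315
finger_force: 62.1
```

```bash
python3 tilt.py s12
```

```text
29.025 [ 0.58084157 -0.01592203  0.1180196 ] [1.58347714e-02 9.99862601e-01 7.47302687e-04 4.84574588e-03] [-0.40455722  0.79263719 13.36906675] [ 0.14857212 -0.04722715  0.03917467]
face pts 329
-0.04 13 [0.0006 0.0013 0.0083 0.023 ] -0.0303
-0.03 50 [0.0009 0.0033 0.0172 0.0355] -0.0308
-0.02 57 [0.0008 0.0055 0.0213 0.0377] -0.0314
-0.01 60 [0.0004 0.0042 0.0238 0.0373] -0.0328
0.0 18 [0.0014 0.0018 0.0064 0.0328] -0.0332
0.01 23 [0.     0.0024 0.0075 0.0141] -0.0323
0.02 52 [0.0001 0.0036 0.0151 0.0272] -0.0315
0.03 42 [0.0032 0.0058 0.0138 0.0253] -0.0325
0.04 10 [0.0037 0.0052 0.0123 0.0204] -0.0323
```

Emit:
{"fn": "jog_arm", "kwargs": {
  "plan": [
    {"xyz":[0,0,0.0007],"twist":0},
    {"xyz":[0,0,0],"twist":0},
    {"xyz":[0,0,0],"twist":0},
    {"xyz":[0,0,0],"twist":0},
    {"xyz":[0,0,0],"twist":0}
  ]
}}

```text
time: 29.7
eef_pos: [0.5799, -0.016, 0.1176]
ee_rot: [0.016, 1.0, 0.001, 0.004]
wrist_force: [-0.9, 0.7, 9.0]
grip_width: 0.0313
finger_force: 61.5
```

Emit:
{"fn": "jog_arm", "kwargs": {
  "plan": [
    {"xyz":[0,0,0],"twist":0},
    {"xyz":[0,0,0],"twist":0},
    {"xyz":[0,0,0],"twist":0},
    {"xyz":[0,0,0],"twist":0},
    {"xyz":[0,0,0],"twist":0}
  ]
}}

```text
time: 30.32
eef_pos: [0.5799, -0.016, 0.1176]
ee_rot: [0.016, 1.0, 0.001, 0.004]
wrist_force: [-1.2, 0.1, 10.0]
grip_width: 0.0316
finger_force: 61.5
```

```bash
python3 side.py s13
python3 - <<'E'
from h import *
C,im,d=load('side','s13')
hsv=cv2.cvtColor(im,cv2.COLOR_BGR2HSV);m=cv2.inRange(hsv,(98,110,40),(118,255,255))
g=np.mgrid[0:480,0:640];P=withdepth(C,np.c_[g[1].ravel(),g[0].ravel()],d)
k=(m.ravel()>0)&(P[:,0]>.53)&(P[:,0]<.68)&(abs(P[:,1])<.08)&(P[:,2]>.03)&(P[:,2]<.14);q=P[k]
for _ in range(5):
  A=np.c_[q[:,:2],np.ones(len(q))];co=np.linalg.lstsq(A,q[:,2],rcond=None)[0];r=q[:,2]-A@co;q=q[abs(r)<max(.002,2*r.std())]
print(len(q),co,r.std(),cv2.minAreaRect((q[:,:2]*1000).astype(np.float32)))
E
```

```text
30.325 [ 0.57989331 -0.01597132  0.11757334] [1.58068261e-02 9.99867233e-01 5.44946136e-04 3.91972333e-03] [-1.23747043  0.09240273 10.02367822] [ 0.14513159 -0.27716105 -0.00392585]
85 [ 0.51469055 -0.05544275 -0.22564442] 0.0014250075076697032 ((592.3551025390625, -17.038930892944336), (51.18524169921875, 81.2138442993164), 86.41549682617188)
```

View pics/cs13.png

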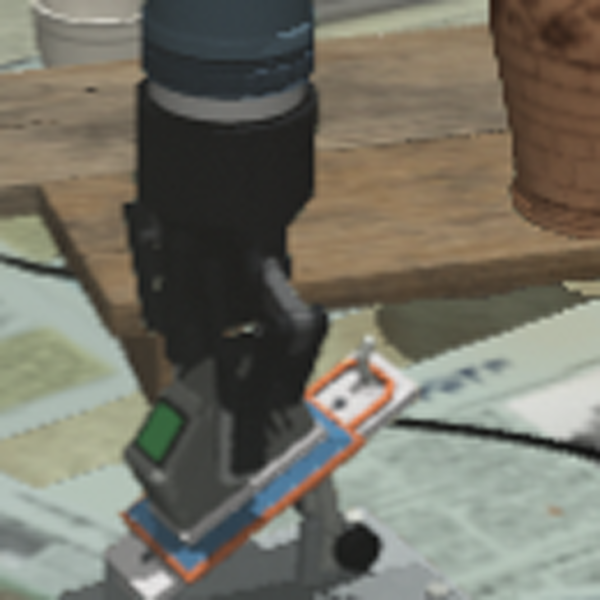

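Emit:
{"fn": "jog_arm", "kwargs": {
  "plan": [
    {"xyz":[0,0,-0.0003],"twist":0},
    {"xyz":[0,0,0],"twist":0},
    {"xyz":[0,0,0],"twist":0},
    {"xyz":[0,0,0],"twist":0},
    {"xyz":[0,0,0],"twist":0}
  ]
}}

```text
time: 31.0
eef_pos: [0.5799, -0.016, 0.1176]
ee_rot: [0.016, 1.0, 0.001, 0.004]
wrist_force: [-1.6, 0.2, 11.2]
grip_width: 0.0313
finger_force: 61.7
```

Emit:
{"fn": "jog_arm", "kwargs": {
  "plan": [
    {"xyz":[0,0,0],"twist":0},
    {"xyz":[0,0,0],"twist":0},
    {"xyz":[0,0,0],"twist":0},
    {"xyz":[0,0,0],"twist":0},
    {"xyz":[0,0,0],"twist":0}
  ]
}}

```text
time: 31.62
eef_pos: [0.5799, -0.016, 0.1176]
ee_rot: [0.016, 1.0, 0.001, 0.004]
wrist_force: [-1.1, 0.4, 9.9]
grip_width: 0.0315
finger_force: 61.7
```

```bash
python3 - <<'E'
from h import *
F=[];T=[]
for _ in range(8):
    cams.get_image('top');s=sense();F.append(s['wrist_force']);T.append(s['ft_torque'])
print(s['time'],s['eef_pos'],s['ee_rot'],np.mean(F,0),np.mean(T,0),np.std(F,0))
E
python3 tilt.py s14
```

```text
32.025 [ 0.57992968 -0.01599009  0.11757563] [1.58037806e-02 9.99867249e-01 5.90882866e-04 3.92120922e-03] [-1.78942156  0.47406585 10.61530993] [ 0.17411756 -0.14999508  0.05519796] [0.30030227 0.38461847 0.52685755]
32.025 [ 0.57992968 -0.01599009  0.11757563] [1.58037806e-02 9.99867249e-01 5.90882866e-04 3.92120922e-03] [-2.16142524  0.14275603 10.46326857] [ 0.18689812 -0.1440899   0.01773093]
face pts 314
-0.04 21 [0.0006 0.0038 0.0143 0.0262] -0.0308
-0.03 43 [0.0007 0.0029 0.0188 0.0346] -0.0307
-0.02 53 [0.0014 0.0047 0.0186 0.0334] -0.0313
-0.01 59 [0.0008 0.0029 0.0251 0.0375] -0.033
0.0 14 [0.0013 0.002  0.0039 0.0128] -0.0331
0.01 24 [0.0004 0.0013 0.0081 0.0181] -0.0315
0.02 52 [0.0001 0.0044 0.0141 0.0256] -0.0323
0.03 41 [0.0002 0.0019 0.014  0.0242] -0.0323
0.04 5 [0.0031 0.0032 0.0056 0.0129] -0.0311
```

Emit:
{"fn": "jog_arm", "kwargs": {
  "plan": [
    {"xyz":[0,0,-0.0003],"twist":0},
    {"xyz":[0,0,0],"twist":0},
    {"xyz":[0,0,0],"twist":0},
    {"xyz":[0,0,0],"twist":0},
    {"xyz":[0,0,0],"twist":0}
  ]
}}

```text
time: 32.7
eef_pos: [0.5799, -0.016, 0.1175]
ee_rot: [0.016, 1.0, 0.001, 0.004]
wrist_force: [-2.9, -0.6, 13.0]
grip_width: 0.0312
finger_force: 61.8
```

Run:
```python
from h import *
F=[];T=[]
for _ in range(6):
    cams.get_image('top');s=sense();F.append(s['wrist_force']);T.append(s['ft_torque'])
f=np.mean(F,0);t=np.mean(T,0);print(s['time'],s['eef_pos'],f,t,(-.238*f[0]-t[1])/(f[2]+1.5))
if 9<f[2]<13: print(manip.hand_in())
```

```text
33.0 [ 0.57992044 -0.01602283  0.11754369] [-1.75163331  0.25462597 12.17573975] [ 0.17569489 -0.01595567  0.05751299] 0.03165052869023252
the job is handed in; nothing more can be done
None
```

I hung the plaque on the hook, flat on the bed and let go. I then set the gloss meter on its middle, tilted to the slope and still gripped, pressing with about 12–14 N, and handed in at 33 s. The foot looks flush to within camera accuracy, but the force readings suggest the push sits slightly toward its upper end.

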